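# Change the drying tray at the paint bench

### The arm

A 7-joint arm with a two-finger parallel gripper is mounted at the origin on the work surface. World frame = base frame: x ahead of the robot, y to its left, z up, the work surface at z = 0. Lengths are in m, angles in rad, forces in N, time in s.
With the tool pointing down it reaches from about 0.425 to 0.925 m from the base axis. Payload 6.8 kg.
Tool frame: the origin (TCP) lies midway between the tips of the shut fingers; the grasp point (between the pads) lies 19 mm behind it; z points along the fingers, y is the direction in which the jaws open and shut (so a half turn about z gives the same grasp; the last joint's range is limited). The gripper opens to 85 mm and grips with 20 to 120 N. Pads are 22 mm wide; open, the fingers measure 114 mm over their backs; the gripper's body (76 mm by 85 mm) begins 54 mm behind the grasp point. The pads swing forward as they close: fully open they stand 13 mm farther back than shut.
Start: joints at [-0.108, 0.477, 0.022, 1.555, -0.011, 1.109, -0.083], TCP at [0.675, 0, 0.231] pointing down, gripper open.
Joint ranges: [-2.96, 2.96], [-0.34, 2.1], [-1.41, 1.46], [0.24, 2.44], [-1.37, 4.51], [0.17, 1.92], [-2.96, 2.96]. Speed limits (rad/s): [2.39, 2.39, 3.14, 3.14, 3.14, 3.14, 3.14].

### API

Orientations are given as a unit quaternion [w, x, y, z].
In Python, from station import status, eyes, workorder gives the robot as it stands. The module is installed in compiled form; this text tells all that it offers.
- The arm moves only by the shell command python3 -m jog 'ROWS' [FORCE]. ROWS is text: rows parted by semicolons, each of 7 numbers parted by spaces: the shift along the tool's x, y, z in m, then the turn, a rotation vector about the tool's x, y, z in degrees, then the finger opening in m, from 0 to 0.0854. In form: dx dy dz rx ry rz jaw; .... A call has 1 to 5 rows; each row is the pose to reach, as a shift and turn from the pose commanded when the call began, along the tool's axes at that moment; what a row does not reach only later rows make up. A row lasts 1/10 s, in which the tool goes at most 50 mm and 8.59 degrees, less where a joint would pass 70% of its speed; a pose out of reach is approached as far as the arm can. A call with a gripper value outside its range is refused whole. The fingers move at their own pace and stop on an object; FORCE is the grip in N (left out, the last holds). Time passes only in rows, so rows that repeat a pose let the fingers close. It gives the time, the measured TCP pose, the force and the opening at its end, in the units of the state.
- status.get_obs(): the state, without advancing time (a new reading comes with each control period).
- eyes.read_camera(name): name is "scene" or "side" or "wrist"; returns a dict with "image" (480x640x3 uint8, red, green, blue), "intrinsics" (3x3 intrinsics, pixels), "position" and "orientation" of the camera in the world. Camera axes: x right, y up, looking along -z (the intrinsics and any distortion apply to the point x, -y, -z); pixel columns grow to the right and rows downward; lengths in m; the calibration is good to about 2 mm. The wrist camera is an equidistant fisheye: a pixel r from the principal point sees the ray r / f radians off the axis. A picture is of the moment at which its call begins. There is no depth.
- workorder.hand_in(): hands the job in, once; it reports no verdict.
The state is a dict: "t": time; "q": joint angles; "joint_vel": joint speeds; "joint_torque": joint torques, N m; "eef_pos": TCP position; "tool_rot": TCP orientation; "contact_force": force on the tool from outside, world axes, zero at the start; "torque": the same for the moment, N m; "gripper_width": opening from 0.0 (shut) to 1.0 (fully open).
Only numpy, scipy, OpenCV 4.12 (cv2) and the standard library are available. Lean on these libraries where they do the work, as an engineer would, in place of code of your own. Each camera call takes 0.05 s, during which the arm holds its last target.

### The job

Change over the trays of the drying rack: first push the tray of black pieces, which stands pulled out, fully home, then hook a fingertip behind the lip of the tray with the red paint pot and draw it all the way out to its stop. Pinch and lift nothing: do not touch the two pots, which must stay standing in their trays, and leave the tray with the blue pot shut and the other things on the bench where they are. Finish clear of everything.

Things in the scene. Friction and masses are not known exactly. Their poses are not given: they have to be found in the camera images.
- tray_A (a joint): Sliding travel of the tray that stands pulled out at the start, holding five flat black painted wooden pieces stuck to it. 0 = fully home (back stop), 0.100 m = fully out (end stop); it grows as the tray comes towards its lip (towards the robot). Starts at 0.065 to 0.095. Slides with about 1.5 N of friction and 8 N per m/s of damping, no spring: it stays where it is left.
- well_A (a point): Centre of the floor of tray A's finger well, 27 mm above the table; moves with the tray. x: from lip to tray back (push home +x, draw out -x), y: across, z up. Well open above and at the sides; x from -26 mm (inner face of lip, 35 mm high over the well floor) to +26 mm (4 mm cross wall, 25 mm high), y +-69 mm. All three trays point the same way.
- lip_A (a point): Middle of the top inner edge of tray A's dark wooden lip, 62 mm above the table, 26 mm in -x from the well point; axes as the well's. The lip is 138 mm wide and 5 mm thick; a white facing 5 mm thick covers its outer side, its top 8 mm below the lip's top, so lip and facing end 10 mm in -x from this point.
- tray_B (a joint): Sliding travel of the tray that holds the loose red paint pot. 0 = fully home (back stop), 0.100 m = fully out (end stop); it grows as the tray comes towards its lip (towards the robot). Starts at 0 to 0.010. Slides with about 1.5 N of friction and 8 N per m/s of damping, no spring: it stays where it is left.
- well_B (a point): Centre of the floor of tray B's finger well, 27 mm above the table; moves with the tray. x: from lip to tray back (push home +x, draw out -x), y: across, z up. Well open above and at the sides; x from -26 mm (inner face of lip, 35 mm high over the well floor) to +26 mm (4 mm cross wall, 25 mm high), y +-69 mm. All three trays point the same way.
- lip_B (a point): Middle of the top inner edge of tray B's dark wooden lip, 62 mm above the table, 26 mm in -x from the well point; axes as the well's. The lip is 138 mm wide and 5 mm thick; a white facing 5 mm thick covers its outer side, its top 8 mm below the lip's top, so lip and facing end 10 mm in -x from this point.
- tray_C (a joint): Sliding travel of the tray that holds the loose blue paint pot. 0 = fully home (back stop), 0.100 m = fully out (end stop); it grows as the tray comes towards its lip (towards the robot). Starts at 0 to 0.005. Slides with about 1.5 N of friction and 8 N per m/s of damping, no spring: it stays where it is left.
- well_C (a point): Centre of the floor of tray C's finger well, 27 mm above the table; moves with the tray. x: from lip to tray back (push home +x, draw out -x), y: across, z up. Well open above and at the sides; x from -26 mm (inner face of lip, 35 mm high over the well floor) to +26 mm (4 mm cross wall, 25 mm high), y +-69 mm. All three trays point the same way.
- lip_C (a point): Middle of the top inner edge of tray C's dark wooden lip, 62 mm above the table, 26 mm in -x from the well point; axes as the well's. The lip is 138 mm wide and 5 mm thick; a white facing 5 mm thick covers its outer side, its top 8 mm below the lip's top, so lip and facing end 10 mm in -x from this point.
- bed_B (a point): Middle of the floor of tray B's pot compartment, 90 mm behind the well point, axes as the tray's. Compartment inside: 120 mm along x, 130 mm along y, walls 25 mm high.
- bed_C (a point): The same point in tray C.
- red_pot: Red paint pot with black lid, 50 mm in diameter, 50 mm tall, about 0.12 kg, standing loose in tray B. Origin: centre of its underside, z axis up.
- blue_pot: Blue paint pot with black lid, 50 mm in diameter, 50 mm tall, about 0.12 kg, standing loose in tray C. Origin: centre of its underside, z axis up.
- rack: Fixed drying rack: wooden board 220 x 540 x 12 mm on the table carrying the three tray units side by side, 170 mm apart; the units' order varies. Origin: centre of the underside; x points along the trays away from the robot. Each unit's tray is 138 mm wide and 190 mm long overall.
- top: Orange spinning top, 60 mm wide, 52 mm tall, free to topple. Bystander, loose on the table. Origin: centre of its underside.
- pebble: Grey pebble, 64 mm wide, 18 mm high. Bystander, loose on the table. Origin: centre of its underside.
- jar_yellow: Yellow poster-paint jar with black lid, 68 mm wide, 80 mm tall. Bystander, loose on the table. Origin: centre of its underside.
- jar_green: Green poster-paint jar with black lid, 68 mm wide, 80 mm tall. Bystander, loose on the table. Origin: centre of its underside.
- wood_block: Wooden block with green top, 60 x 30 x 26 mm. Bystander, loose on the table. Origin: centre of its underside.
- paintbrush: Slim flat artist's paintbrush lying flat, 200 mm long. Bystander, loose on the table. Origin: near the middle of its underside.
Not all that is in view belongs to the job. Leave any green or yellow look-alike of the blue_pot alone.

How it is judged:
On the way, in this order (a step that is already met when the one before it is completed fails the run):
1. the tray of black pieces is fully home, the red pot's tray not yet drawn out (value of joint tray_A below 0.006 m and value of joint tray_B below 0.03 m), for 0.2 s.
2. the red pot's tray is drawn out to its stop (value of joint tray_B above 0.092 m), for 0.2 s.
At the end, for the whole second after the job is handed in: The tray of black pieces is home (within 6 mm), the red pot's tray is out to its stop (at least 92 of 100 mm), the blue pot's tray is shut (within 15 mm), both pots stand upright in their trays, and all is at rest (value of joint tray_A below 0.006 m and value of joint tray_B above 0.092 m and value of joint tray_C below 0.015 m and linear speed of red_pot below 0.02 m/s and velocity of joint each of tray_B, tray_A below 0.01 m/s and x of red_pot in the frame of bed_B between -0.05 and 0.05 m and y of red_pot in the frame of bed_B between -0.055 and 0.055 m and angle between each of red_pot, blue_pot's own z axis and vertical below 0.15 rad and height (world z) of each of red_pot, blue_pot below 0.034 m and x of blue_pot in the frame of bed_C between -0.05 and 0.05 m and y of blue_pot in the frame of bed_C between -0.055 and 0.055 m); the robot touches nothing.
It fails at once if a pot was lifted or tipped (raised 10 mm or tilted 0.35 rad) (height (world z) of any of red_pot, blue_pot above 0.037 m or angle between any of red_pot, blue_pot's own z axis and vertical above 0.35 rad).
It fails at once if the robot touched a pot (contact force between any of the fingers, the arm and red_pot above 0.5 N or contact force between any of the fingers, the arm and blue_pot above 0.5 N).
It fails at once if a lip was pinched: fingers pressed on its inner face and its outer facing at once ((contact force between the fingers and tray_A_c0 above 1.5 N and contact force between the fingers and tray_A_c1 above 1.5 N) or (contact force between the fingers and tray_B_c0 above 1.5 N and contact force between the fingers and tray_B_c1 above 1.5 N) or (contact force between the fingers and tray_C_c0 above 1.5 N and contact force between the fingers and tray_C_c1 above 1.5 N)).
It fails at once if the blue pot's tray was drawn out by more than 15 mm (value of joint tray_C above 0.015 m).
It fails at once if a bystander was moved by more than 30 mm (distance of any of top, pebble, jar_yellow, jar_green, wood_block, paintbrush from where it was at the start of the episode above 0.03 m).
It also fails if it takes over 42 s, if anything falls off the work surface, if the arm or the gripper's body presses on something with over 40 N, if the wrist force passes 120 N, or if a joint passes its speed limit or range.

## Working session

There is one attempt and no reset: what is moved stays moved. The work goes in short steps, Python scripts to look and compute and a shell command to move; the robot and the scene stay as the last step left them, time stands still between calls to the robot, and variables do not carry over. Pictures are saved under pics/ and viewed, and the job is handed in when it is done.

```bash
mkdir -p pics
cat > h.py <<'E'
import numpy as np, cv2
from scipy.spatial.transform import Rotation as R
from station import status, eyes, workorder
def grab(n,f):
    c=eyes.read_camera(n); cv2.imwrite('pics/'+f,cv2.cvtColor(c['image'],cv2.COLOR_RGB2BGR))
    np.savez('pics/'+f+'.npz',**{k:np.array(v) for k,v in c.items()}); return c
def ray(f,u,v,z):
    c=np.load('pics/'+f+'.npz'); K=c['intrinsics']; q=c['orientation']
    d=np.array([(u-K[0,2])/K[0,0],-(v-K[1,2])/K[1,1],-1.]); d=R.from_quat(np.r_[q[1:],q[0]]).apply(d)
    p=c['position']; return p+d*(z-p[2])/d[2]
def proj(f,P):
    c=np.load('pics/'+f+'.npz'); K=c['intrinsics']; q=c['orientation']
    x=R.from_quat(np.r_[q[1:],q[0]]).inv().apply(np.array(P)-c['position'])
    return np.array([K[0,2]+K[0,0]*x[0]/-x[2],K[1,2]+K[1,1]*(-x[1])/-x[2]])
E
python3 - <<'E'
from h import *
for n in ['scene','side','wrist']:
    c=grab(n,n+'1.png'); print(n,c['position'],c['orientation'],[k for k in c]);print(c['intrinsics'])
o=status.get_obs(); print({k:np.round(v,3) for k,v in o.items()})
E
```

```text
scene [ 1.00413196 -0.86234499  0.87884354] [0.87419422 0.40578099 0.10329028 0.24588083] ['image', 'intrinsics', 'position', 'orientation']
[[574.37636029   0.         318.02998789]
 [  0.         574.37636029 252.3375161 ]
 [  0.           0.           1.        ]]
side [-0.12136596  0.66669164  0.9221767 ] [-0.33228067 -0.15013802  0.36563396  0.85636437] ['image', 'intrinsics', 'position', 'orientation']
[[504.72737803   0.         317.68593865]
 [  0.         504.72737803 245.50792626]
 [  0.           0.           1.        ]]
wrist [0.6739942  0.07378123 0.37301073] [ 9.89293928e-01 -1.45929811e-01  1.38108933e-03  3.26234212e-04] ['image', 'intrinsics', 'position', 'orientation']
[[371.64829954   0.         315.55724512]
 [  0.         371.64829954 240.07051809]
 [  0.           0.           1.        ]]
{'t': np.float64(0.15), 'q': array([-0.108,  0.478,  0.022,  1.556, -0.011,  1.109, -0.083]), 'joint_vel': array([-0.002, -0.002,  0.002, -0.005, -0.002,  0.001,  0.001]), 'joint_torque': array([ 2.0000e-03, -5.9692e+01,  1.6090e+00, -2.8149e+01,  1.3000e-02,
        7.0000e-03,  0.0000e+00]), 'eef_pos': array([ 0.675, -0.   ,  0.231]), 'tool_rot': array([-0.   ,  0.707,  0.707, -0.001]), 'contact_force': array([0.106, 0.312, 0.348]), 'torque': array([ 0.007,  0.038, -0.014]), 'gripper_width': np.float64(0.999)}
```

View pics/scene1.png

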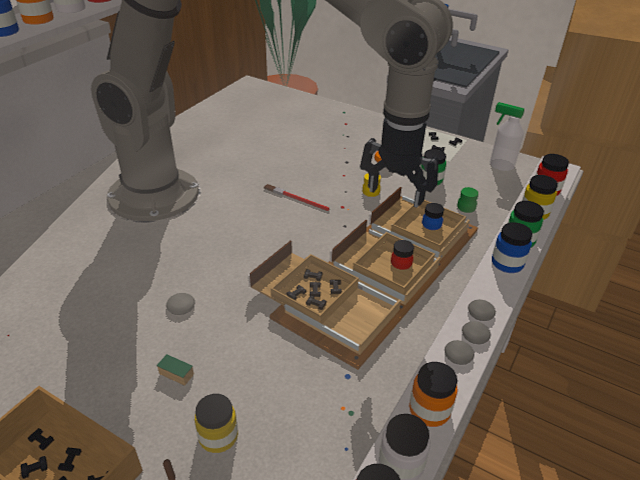

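View pics/side1.png

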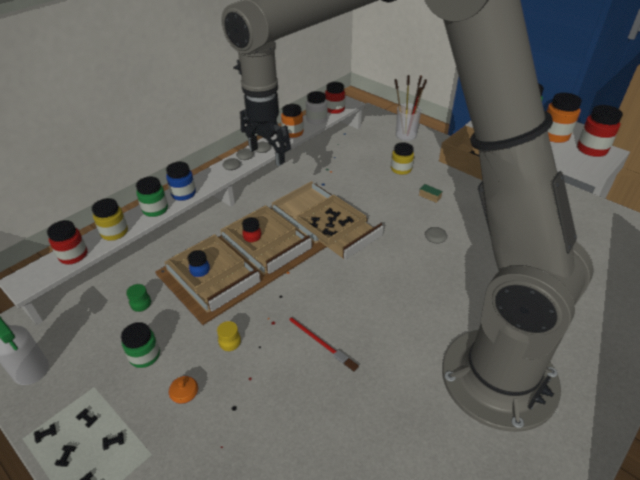

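View pics/wrist1.png

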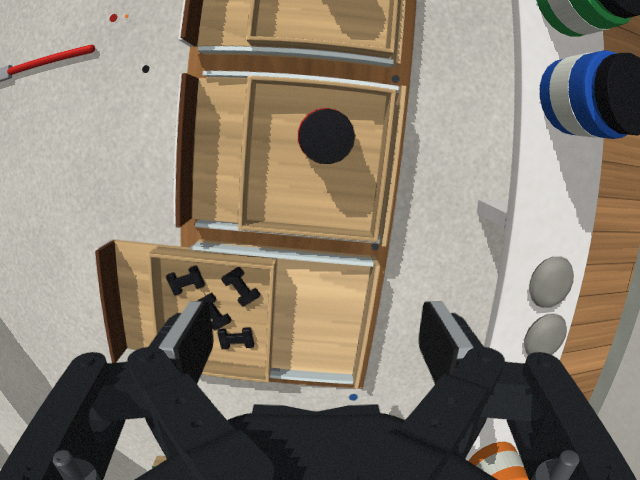

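The rack has three trays. Tray A, with the black pieces, is pulled out at scene (315,285), side (330,225). The red pot's tray is in the middle at scene (402,255). The blue pot's tray is at scene (432,215).

Possible mix-ups:
- **Black pieces:** the box at scene (60,440) and the paper at (440,140) also hold black pieces.
- **Red:** the jar on the shelf at scene (553,165).
- **Blue:** the shelf jar at scene (513,245).
- **Green and yellow look-alike pots:** scene (468,200) and (372,183).

I'll choose the rack trays and crop in on the lips.

Run:
```python
import cv2
a=cv2.imread('pics/scene1.png')[170:370,240:490]; cv2.imwrite('pics/sc_crop.png',cv2.resize(a,None,fx=3,fy=3,interpolation=cv2.INTER_CUBIC)[:600,:750])
a=cv2.imread('pics/side1.png')[170:330,150:400]; cv2.imwrite('pics/si_crop.png',cv2.resize(a,None,fx=3,fy=3,interpolation=cv2.INTER_CUBIC))
```

```text
(no output)
```

View pics/sc_crop.png

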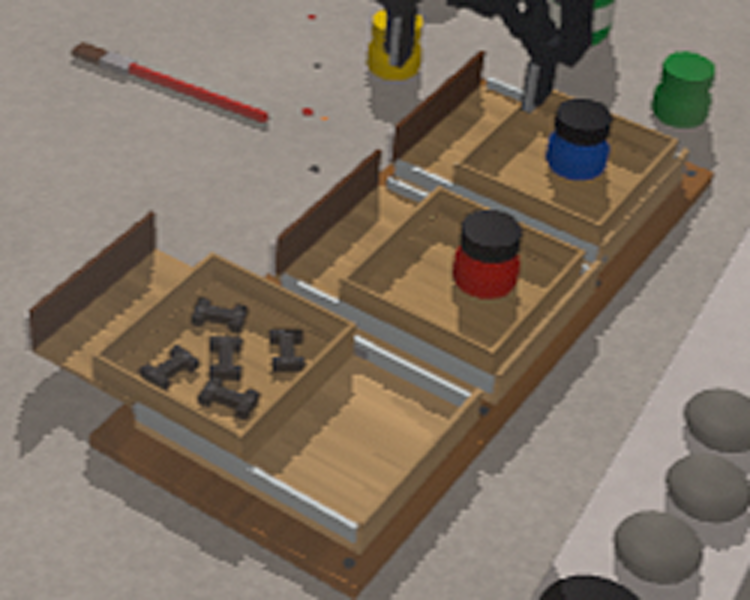

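View pics/si_crop.png

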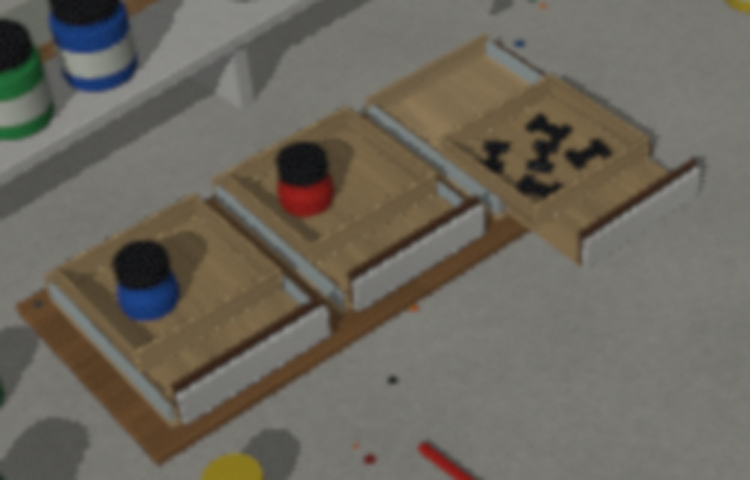

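Run:
```python
from h import *
S={'A':[(31,312),(154,213)],'B':[(278,241),(380,152)],'C':[(396,126),(483,53)]}
T={'A':[(584,235),(697,161)],'B':[(355,278),(481,203)],'C':[(178,387),(326,306)]}
for k in 'ABC':
    a=[ray('scene1.png',239.7+u/3,169.7+v/3,.062) for u,v in S[k]]
    b=[ray('side1.png',149.7+u/3,169.7+v/3,.062) for u,v in T[k]]
    for n,p in (('scene',a),('side',b)):
        d=p[0]-p[1]; d=d if d[1]>0 else -d
        print(k,n,np.round(p[0][:2],4),np.round(p[1][:2],4),'mid',np.round((p[0]+p[1])[:2]/2,4),'len',np.round(np.linalg.norm(d),4),'yaw',np.round(np.degrees(np.arctan2(-d[0],d[1])),2))
```

```text
A scene [ 0.4409 -0.1686] [ 0.4541 -0.0316] mid [ 0.4475 -0.1001] len 0.1377 yaw -5.52
A side [ 0.4493 -0.0292] [ 0.4369 -0.1647] mid [ 0.4431 -0.0969] len 0.136 yaw -5.24
B scene [ 0.5487 -0.0102] [0.5627 0.1259] mid [0.5557 0.0578] len 0.1369 yaw -5.87
B side [0.5531 0.1308] [ 0.539 -0.001] mid [0.546  0.0649] len 0.1325 yaw -6.1
C scene [0.5578 0.1633] [0.5731 0.2957] mid [0.5654 0.2295] len 0.1333 yaw -6.61
C side [0.5678 0.2978] [0.5474 0.1673] mid [0.5576 0.2325] len 0.1321 yaw -8.89
```

```bash
python3 -m jog '-0.021 -0.041 0 0 0 2 0; -0.041 -0.082 0 0 0 4 0; -0.061 -0.122 0 0 0 5.7 0; -0.081 -0.163 0 0 0 5.7 0; -0.101 -0.203 0 0 0 5.7 0' 40; python3 -m jog '0 0 0 0 0 0 0; 0 0 0.04 0 0 0 0;0 0 0.08 0 0 0 0; 0 0 0.1 0 0 0 0; 0 0 0.1 0 0 0 0'
python3 - <<'E'
from h import *
for n in ['scene','side','wrist']: grab(n,n+'2.png')
for f in ('scene2.png','side2.png'):
    a=cv2.imread('pics/'+f); y,x=(170,200) if 'scene' in f else (120,190)
    cv2.imwrite('pics/c'+f,cv2.resize(a[y:y+200,x:x+260],None,fx=3,fy=3,interpolation=cv2.INTER_CUBIC))
E
```

```text
t: 0.65
eef_pos: [0.47, -0.1017, 0.231]
tool_rot: [-0.0, 0.741, 0.671, -0.0]
contact_force: [-1.0, -0.6, 0.9]
gripper_width: 0.141
t: 1.15
eef_pos: [0.4702, -0.1004, 0.1287]
tool_rot: [-0.002, 0.741, 0.671, -0.002]
contact_force: [-0.8, 0.7, 0.2]
gripper_width: 0.002
```

View pics/cscene2.png

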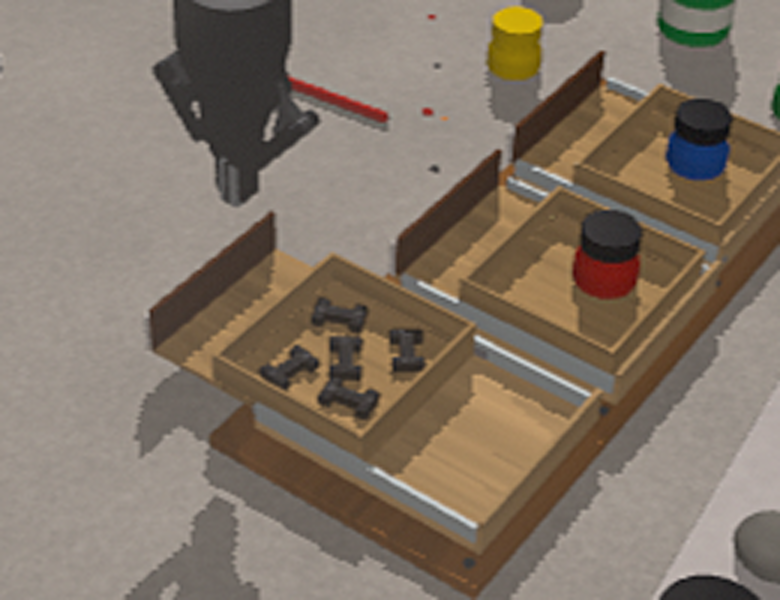

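View pics/cside2.png

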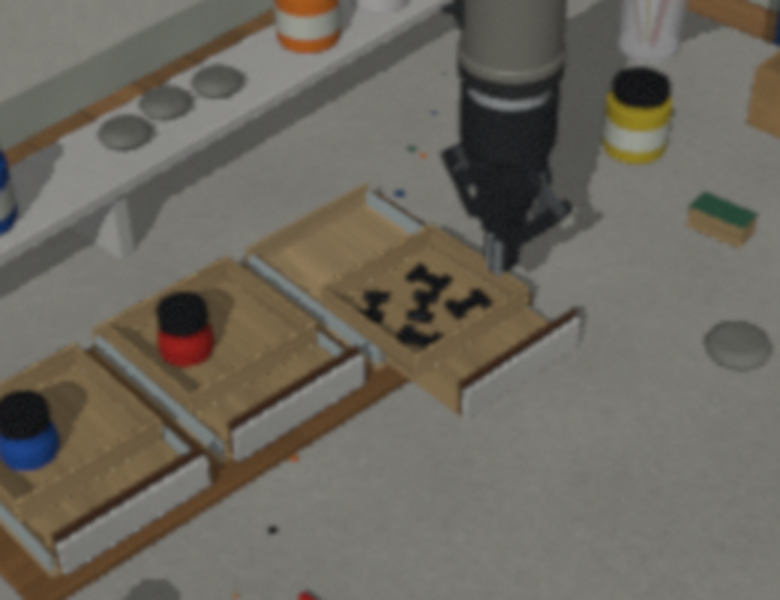

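View pics/wrist2.png

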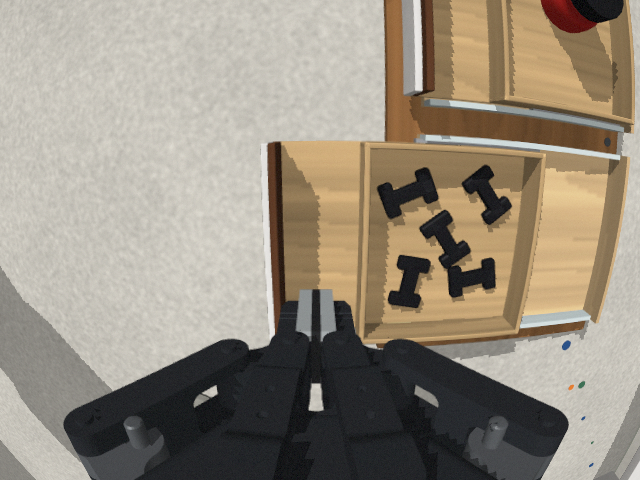

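The pushing finger, at wrist (315,300), sits between tray A's lip (x≈275) and its cross wall (x≈362). The way down is clear, so I'll descend to about 11 mm over the well floor.

```bash
python3 -m jog '0 0 0.03 0 0 0 0; 0 0 0.06 0 0 0 0; 0 0 0.08 0 0 0 0; 0 0 0.091 0 0 0 0; 0 0 0.091 0 0 0 0';  python3 - <<'E'
from h import *
for n in ['wrist']: grab(n,n+'3.png')
E
```

```text
t: 1.8
eef_pos: [0.4723, -0.1009, 0.0402]
tool_rot: [-0.0, 0.741, 0.671, -0.0]
contact_force: [-0.6, -0.4, 0.8]
gripper_width: -0.001
```

View pics/wrist3.png

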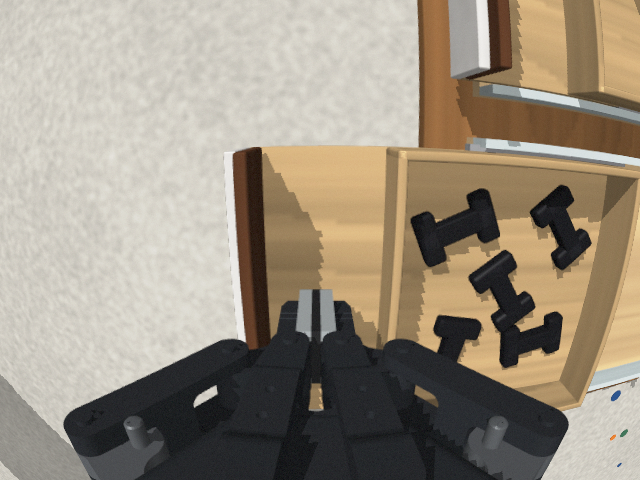

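```bash
python3 -m jog '0 0.01 0 0 0 0 0; 0 0.02 0 0 0 0 0; 0 0.035 0 0 0 0 0; 0 0.05 0 0 0 0 0; 0 0.065 0 0 0 0 0'; python3 -m jog '0 0.008 0 0 0 0 0; 0 0.012 0 0 0 0 0; 0 0.016 0 0 0 0 0; 0 0.02 0 0 0 0 0; 0 0.02 0 0 0 0 0';  python3 - <<'E'
from h import *
for n in ['wrist','scene']: grab(n,n+'4.png')
a=cv2.imread('pics/scene4.png')
cv2.imwrite('pics/cscene4.png',cv2.resize(a[170:370,200:460],None,fx=3,fy=3,interpolation=cv2.INTER_CUBIC))
E
```

```text
t: 2.35
eef_pos: [0.5382, -0.1075, 0.0414]
tool_rot: [0.0, 0.741, 0.671, 0.0]
contact_force: [-2.9, -0.3, 3.0]
gripper_width: 0.002
t: 2.85
eef_pos: [0.5569, -0.1095, 0.0403]
tool_rot: [0.0, 0.741, 0.671, 0.0]
contact_force: [0.3, -0.1, 0.3]
gripper_width: -0.001
```

View pics/wrist4.png

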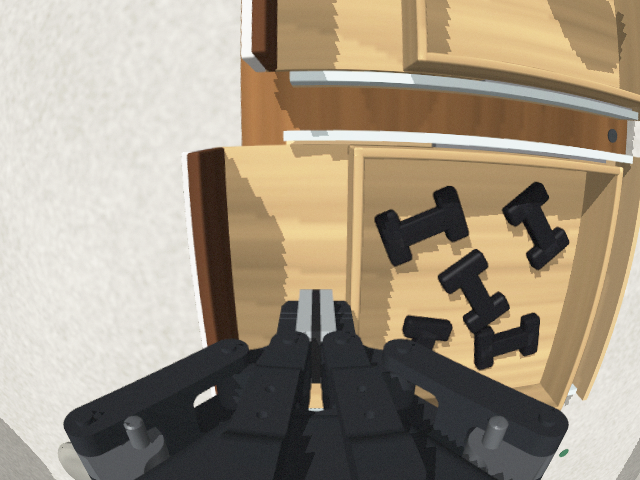

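View pics/cscene4.png

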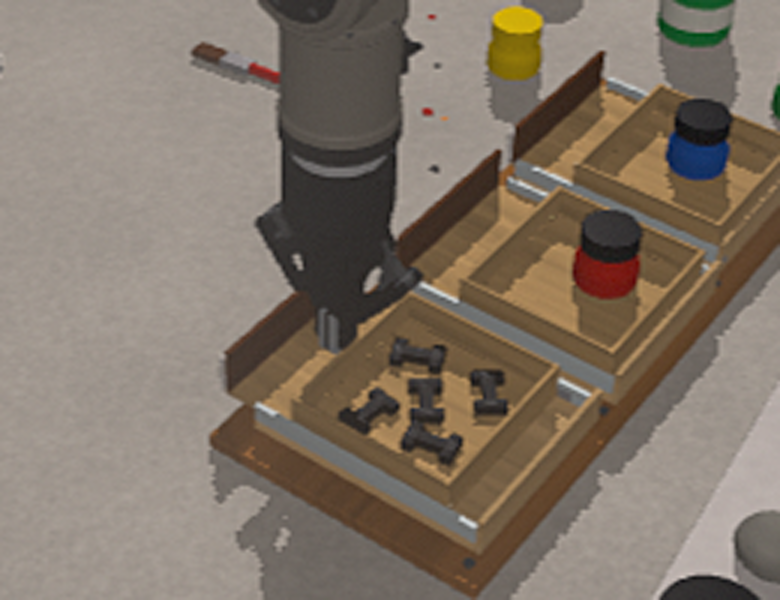

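Tray A has moved but isn't home: about 20 mm is still open behind it, near (540,400) in the crop. I'll keep going slowly until force shows the stop.

```bash
python3 -m jog '0 0.004 0 0 0 0 0; 0 0.008 0 0 0 0 0; 0 0.012 0 0 0 0 0; 0 0.015 0 0 0 0 0; 0 0.015 0 0 0 0 0'; python3 -m jog '0 0.002 0 0 0 0 0; 0 0.004 0 0 0 0 0; 0 0.006 0 0 0 0 0'
```

```text
t: 3.45
eef_pos: [0.5723, -0.111, 0.0403]
tool_rot: [0.0, 0.741, 0.671, 0.0]
contact_force: [-0.9, 0.2, -0.6]
gripper_width: -0.002
t: 3.75
eef_pos: [0.5775, -0.1115, 0.0403]
tool_rot: [-0.0, 0.741, 0.671, -0.0]
contact_force: [-0.9, 0.3, 0.2]
gripper_width: -0.002
```

```bash
python3 -m jog '0 0.002 0 0 0 0 0; 0 0.004 0 0 0 0 0; 0 0.006 0 0 0 0 0'; python3 -m jog '0 0.002 0 0 0 0 0; 0 0.004 0 0 0 0 0'
python3 - <<'E'
from h import *
for n in ['wrist','scene']: grab(n,n+'5.png')
a=cv2.imread('pics/scene5.png')
cv2.imwrite('pics/cscene5.png',cv2.resize(a[170:370,200:460],None,fx=3,fy=3,interpolation=cv2.INTER_CUBIC))
E
```

```text
t: 4.05
eef_pos: [0.5832, -0.1121, 0.0402]
tool_rot: [-0.0, 0.741, 0.671, -0.0]
contact_force: [-6.2, 0.6, 1.9]
gripper_width: 0.0
t: 4.25
eef_pos: [0.5834, -0.1121, 0.0398]
tool_rot: [-0.003, 0.741, 0.671, -0.003]
contact_force: [-15.9, 2.2, 12.9]
gripper_width: -0.003
```

View pics/cscene5.png

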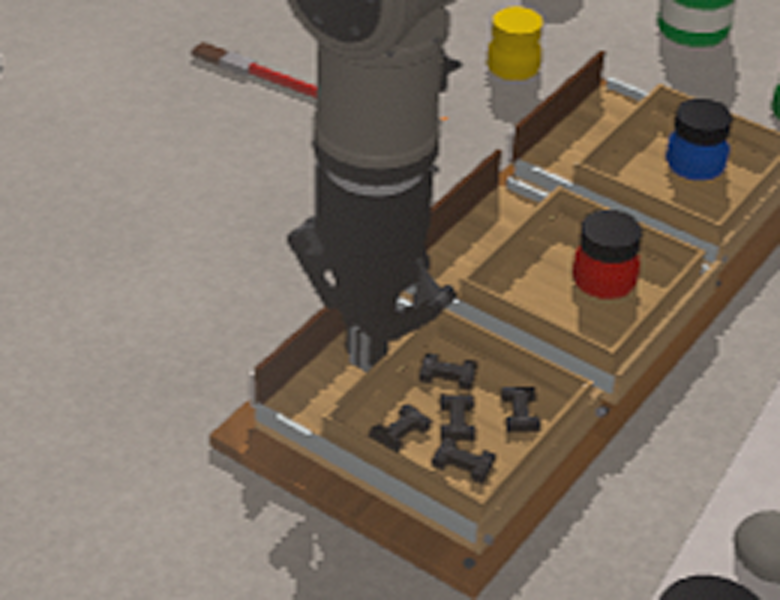

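Force rose to 16 N with no further motion, so tray A is at its back stop. I'll hold there, back off a little and lift straight out.

```bash
python3 -m jog '0 -0.003 0 0 0 0 0; 0 -0.008 0 0 0 0 0; 0 -0.008 -0.03 0 0 0 0; 0 -0.008 -0.06 0 0 0 0; 0 -0.008 -0.09 0 0 0 0'
python3 - <<'E'
from h import *
o=status.get_obs(); p=o['eef_pos']; r=R.from_quat(np.r_[o['tool_rot'][1:],o['tool_rot'][0]])
print(p,r.inv().apply(np.array([.580,.058,.13])-p))
for n in ['wrist','scene']: grab(n,n+'6.png')
E
```

```text
t: 4.85
eef_pos: [0.5801, -0.1118, 0.1316]
tool_rot: [0.001, 0.741, 0.671, 0.001]
contact_force: [1.0, -0.6, -0.6]
gripper_width: 0.004
[ 0.58010669 -0.1118245   0.13156415] [ 0.16897335 -0.01698504  0.00152824]
```

View pics/wrist6.png

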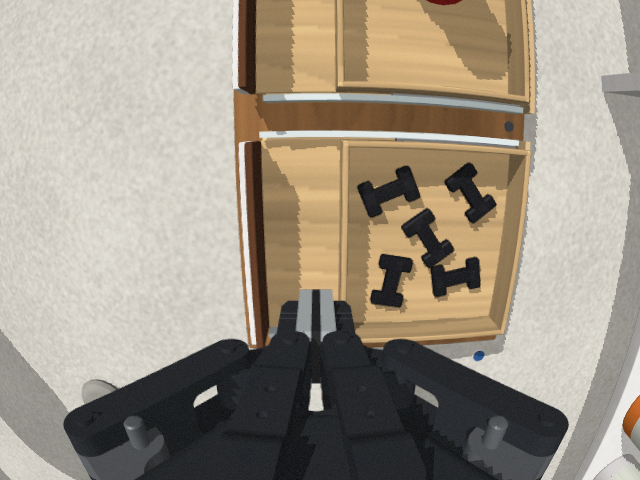

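Tray A has stayed home, with its back closed at wrist (525,150). Tray B's lip at wrist x≈248 stands a few mm out. I'll move across above tray B's well at z≈0.13, which clears the pots (tops at 0.077).

```bash
python3 -m jog '0.043 -0.004 0 0 0 0 0; 0.086 -0.008 0 0 0 0 0; 0.129 -0.012 0 0 0 0 0; 0.169 -0.016 0 0 0 0 0; 0.169 -0.016 0 0 0 0 0'
python3 - <<'E'
from h import *
for n in ['wrist','scene']: grab(n,n+'7.png')
E
```

```text
t: 5.45
eef_pos: [0.5804, 0.0664, 0.1301]
tool_rot: [-0.001, 0.738, 0.675, 0.002]
contact_force: [0.9, -0.4, 1.0]
gripper_width: -0.003
```

View pics/wrist7.png

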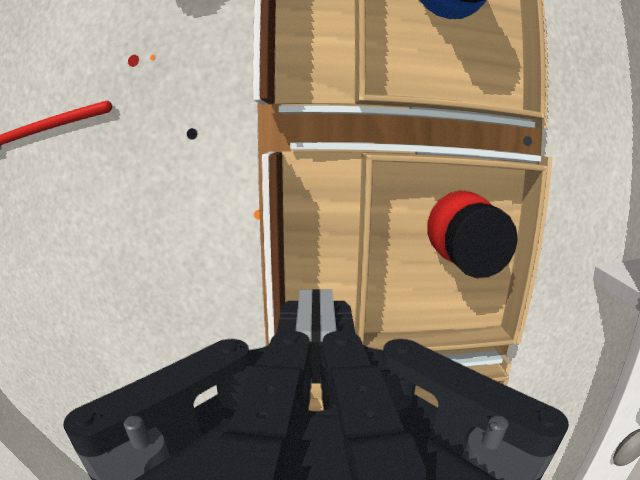

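View pics/scene7.png

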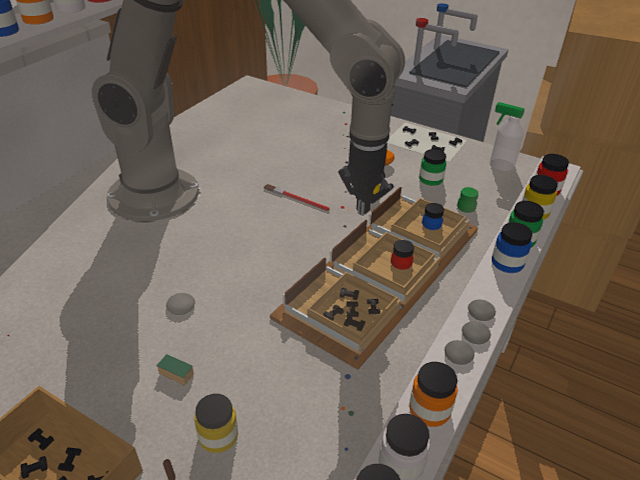

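The finger is between tray B's lip (x≈275) and cross wall (x≈363), and the red pot is well clear at wrist (470,235). I'll descend.

```bash
python3 -m jog '0 0 0.03 0 0 0 0; 0 0 0.06 0 0 0 0; 0 0 0.08 0 0 0 0; 0 0 0.09 0 0 0 0; 0 0 0.09 0 0 0 0'; python3 -m jog '0 0 0 0 0 0 0; 0 -0.004 0 0 0 0 0; 0 -0.008 0 0 0 0 0; 0 -0.012 0 0 0 0 0; 0 -0.016 0 0 0 0 0'
python3 - <<'E'
from h import *
for n in ['wrist']: grab(n,n+'8.png')
E
```

```text
t: 6.05
eef_pos: [0.5796, 0.0564, 0.039]
tool_rot: [-0.0, 0.742, 0.67, -0.001]
contact_force: [-0.5, -0.1, 0.7]
gripper_width: 0.002
t: 6.55
eef_pos: [0.5651, 0.0597, 0.0411]
tool_rot: [0.001, 0.741, 0.671, 0.001]
contact_force: [1.6, -1.2, 1.2]
gripper_width: 0.001
```

View pics/wrist8.png

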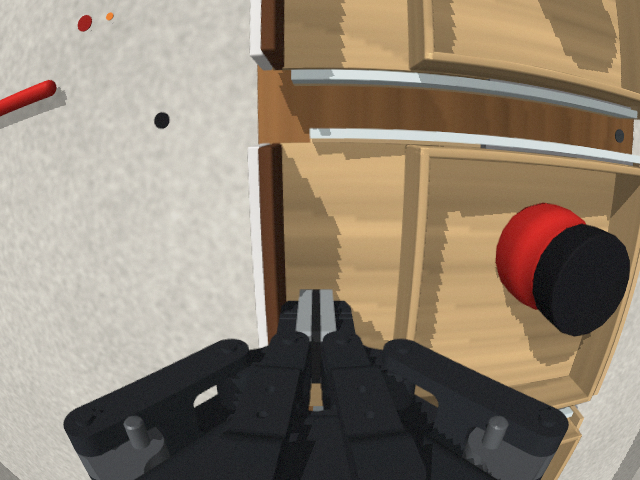

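The fingertip is hooked against tray B's lip (x≈285). I'll draw slowly so the pot doesn't slide.

```bash
for i in 1; do python3 -m jog '0 -0.006 0 0 0 0 0; 0 -0.012 0 0 0 0 0; 0 -0.018 0 0 0 0 0; 0 -0.024 0 0 0 0 0; 0 -0.03 0 0 0 0 0'; done;  python3 -m jog '0 -0.006 0 0 0 0 0; 0 -0.012 0 0 0 0 0; 0 -0.018 0 0 0 0 0; 0 -0.024 0 0 0 0 0; 0 -0.03 0 0 0 0 0';python3 - <<'E'
from h import *
for n in ['wrist','scene']: grab(n,n+'9.png')
a=cv2.imread('pics/scene9.png')
cv2.imwrite('pics/cscene9.png',cv2.resize(a[170:370,230:490],None,fx=3,fy=3,interpolation=cv2.INTER_CUBIC))
E
```

```text
t: 7.1
eef_pos: [0.5341, 0.0627, 0.0403]
tool_rot: [0.0, 0.741, 0.671, 0.0]
contact_force: [1.6, -0.1, 2.7]
gripper_width: -0.004
t: 7.6
eef_pos: [0.5042, 0.0655, 0.0403]
tool_rot: [0.0, 0.741, 0.671, -0.0]
contact_force: [2.5, -0.9, 1.8]
gripper_width: 0.004
```

View pics/cscene9.png

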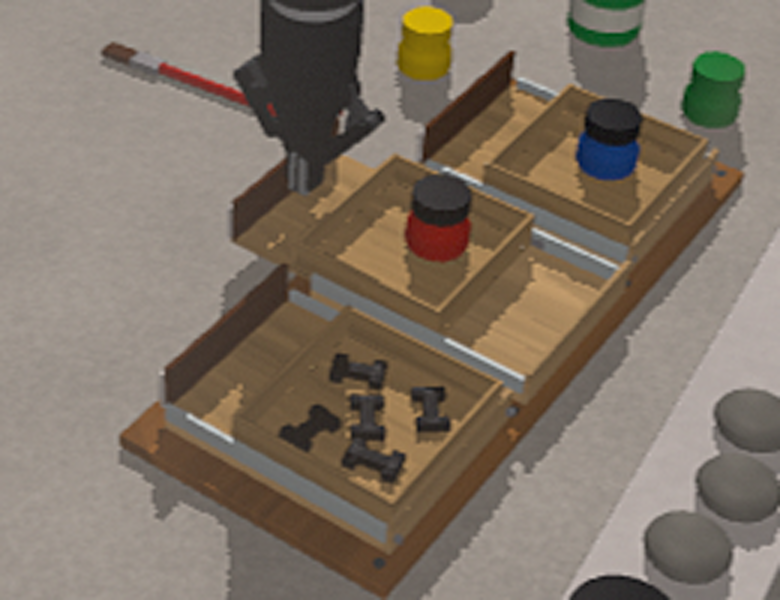

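```bash
python3 -m jog '0 -0.006 0 0 0 0 0; 0 -0.012 0 0 0 0 0; 0 -0.017 0 0 0 0 0; 0 -0.021 0 0 0 0 0; 0 -0.024 0 0 0 0 0'; python3 -m jog '0 -0.002 0 0 0 0 0; 0 -0.004 0 0 0 0 0; 0 -0.006 0 0 0 0 0'
python3 - <<'E'
from h import *
print(ray('scene9.png',327,209,.01),ray('scene9.png',266,187,.01))
E
```

```text
t: 8.2
eef_pos: [0.4803, 0.068, 0.0402]
tool_rot: [-0.0, 0.741, 0.671, -0.0]
contact_force: [2.8, 0.1, -1.2]
gripper_width: -0.001
t: 8.5
eef_pos: [0.4772, 0.0685, 0.0407]
tool_rot: [0.001, 0.742, 0.671, 0.002]
contact_force: [9.6, -3.4, -6.4]
gripper_width: -0.002
[0.42725707 0.17754692 0.01      ] [0.23897438 0.17591886 0.01      ]
```

```bash
python3 -m jog '0 -0.002 0 0 0 0 0; 0 -0.003 0 0 0 0 0; 0 -0.003 0 0 0 0 0'; python3 -m jog '0 0.004 0 0 0 0 0; 0 0.011 0 0 0 0 0; 0 0.012 0 0 0 0 0; 0 0.012 -0.02 0 0 0 0; 0 0.012 -0.04 0 0 0 0'
python3 - <<'E'
from h import *
for n in ['wrist','scene']: grab(n,n+'10.png')
E
```

```text
t: 8.8
eef_pos: [0.4772, 0.0687, 0.0413]
tool_rot: [0.003, 0.742, 0.671, 0.004]
contact_force: [13.2, -3.0, -8.9]
gripper_width: -0.003
t: 9.3
eef_pos: [0.4825, 0.0676, 0.08]
tool_rot: [-0.001, 0.741, 0.671, -0.001]
contact_force: [0.1, -0.8, 0.9]
gripper_width: 0.001
```

View pics/wrist10.png

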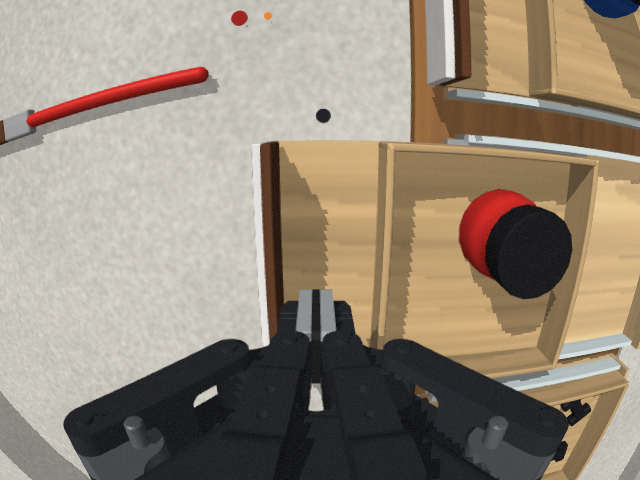

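Tray B is at its end stop: force rose to 13 N with no further motion. The finger is out of the well and the pot stands at wrist (520,245). I'll raise the arm well clear and check.

```bash
python3 -m jog '0 0 -0.03 0 0 0 0; 0 0 -0.07 0 0 0 0; 0 0 -0.11 0 0 0 0; 0 0 -0.14 0 0 0 0; 0 0 -0.14 0 0 0 0'; python3 -m jog '0 0 0 0 0 0 0; 0 0 0 0 0 0 0; 0 0 0 0 0 0 0'
python3 - <<'E'
from h import *
for n in ['side','scene']: grab(n,n+'11.png')
a=cv2.imread('pics/scene11.png')
cv2.imwrite('pics/cscene11.png',cv2.resize(a[170:370,230:490],None,fx=3,fy=3,interpolation=cv2.INTER_CUBIC))
E
```

```text
t: 9.9
eef_pos: [0.4858, 0.0683, 0.2237]
tool_rot: [0.001, 0.741, 0.671, 0.003]
contact_force: [0.7, 0.2, -0.7]
gripper_width: 0.002
t: 10.2
eef_pos: [0.4828, 0.0675, 0.2187]
tool_rot: [-0.001, 0.741, 0.671, -0.001]
contact_force: [1.1, 0.4, -0.7]
gripper_width: 0.0
```

View pics/cscene11.png

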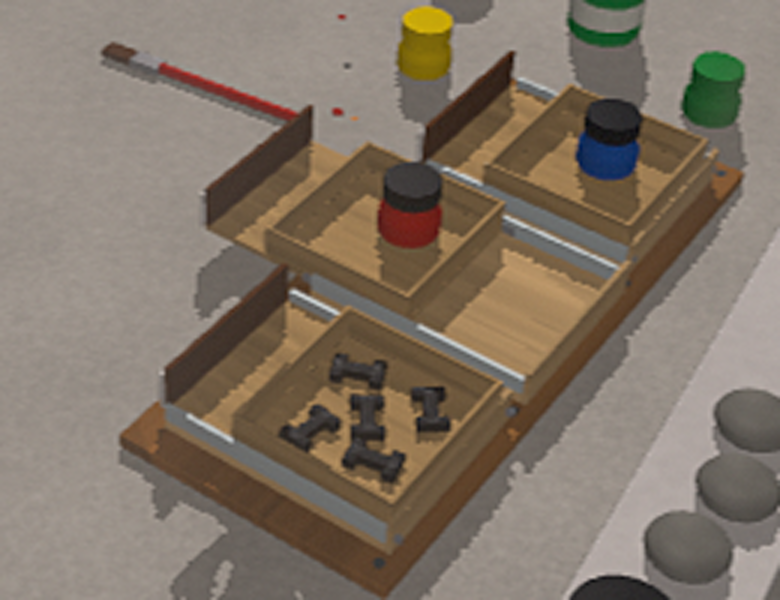

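View pics/side11.png

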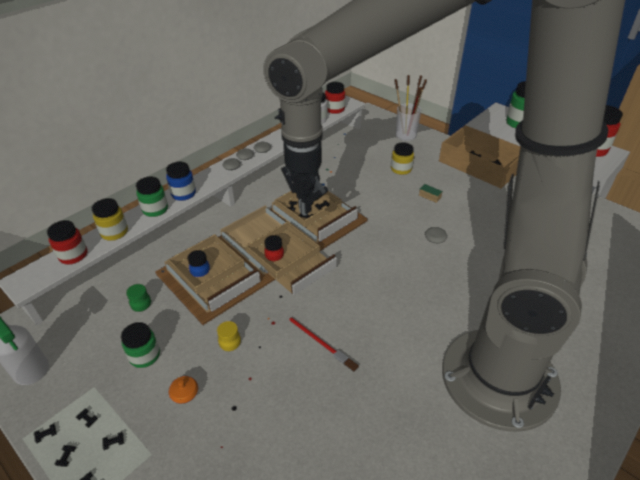

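Run:
```python
from h import *
f=lambda u,v: ray('scene11.png',229.7+u/3,169.7+v/3,.062)[:2]
m={k:(f(*a)+f(*b))/2 for k,a,b in (('A',(167,378),(287,270)),('B',(208,196),(311,109)),('C',(426,126),(513,53)))}
x=np.array([.995,-.099])
for k in m: print(k,m[k],'rel A along -x',-(m[k]-m['A'])@x)
```

```text
A [ 0.5456088  -0.11508032] rel A along -x 0.0
B [0.46355505 0.06458115] rel A along -x 0.09942997284050104
C [0.56543257 0.22949873] rel A along -x 0.014388677947476324
```

Run:
```python
from h import *
print(workorder.hand_in())
```

```text
the job is handed in; nothing more can be done
None
```

I pushed the tray of black pieces fully home, drew the red pot's tray out to its stop, lifted clear and handed the job in at about 10 s. No verdict was reported.

- **Black pieces' tray:** I pushed with shut fingers on the cross wall inside its finger well. At the back stop the force rose to about 16 N with no further motion.
- **Red pot's tray:** I hooked the fingertip behind the lip and drew it out slowly. At the end stop the force reached about 13 N with no further motion. The last picture puts this lip 99 mm farther out than the first tray's, good to a few mm.
- **Pots and bystanders:** in the last pictures both pots stand in their trays, and I saw no bystander moved. The arm finished about 0.22 m above the table, touching nothing.
- **One disagreement:** measured against the first tray, the blue pot's tray came out about 14 mm forward, close to its 15 mm limit. Its lip pixels are the same as in the first picture, so I put this down to error in the rack angle (1° is about 6 mm over that span).

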